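Fit the cup arm's spacer and hold its bolt

ROBOT

A 6-joint arm with a two-finger parallel gripper is mounted at the origin on the work surface. World frame = base frame: x ahead of the robot, y to its left, z up, the work surface at z = 0. Lengths are in m, angles in rad, forces in N, time in s.
With the tool pointing down it reaches from about 0.35 to 0.85 m from the base axis. Payload 8.1 kg.
Tool frame: the origin (TCP) lies at the very end of the fingers, on their centre line; the grasp point (between the pads) lies robot.grip_point_offset behind it (robot.grip_point_offset is the distance from the TCP to the grasp point, in m); z points along the fingers, y is the line along which they close (so a half turn about z gives the same grasp; the last joint's range is limited). The gripper opens to 93 mm and grips with 3 to 60 N. Pads are 15 mm wide; open, the fingers measure 128 mm over their backs; the gripper's body (75 mm by 188 mm) begins 65 mm behind the grasp point.
Start: joints at [1.164, 0.13, 1.488, -0, 1.523, -0.085], TCP at [0.19, 0.569, 0.219] pointing down, gripper open.
Joint ranges: [-2.96, 2.96], [-0.89, 2.26], [0.02, 2.5], [-1.34, 4.48], [0, 2.73], [-2.66, 2.66]. Speed limits (rad/s): [2.39, 2.39, 2.79, 3.14, 3.14, 3.14].

INTERFACE

Orientations are given as a rotation vector (axis times angle).
In Python, from plant import robot, eyes gives the robot as it stands. The module is installed in compiled form; this text tells all that it offers.
- The arm moves only by the tool apply_moves, never from a script. Its argument "steps" is one flat list of numbers, 7 for each row, row after row: the shift along the tool's x, y, z in units of 30 mm (1.0 is 30 mm), then the turn, a rotation vector about the tool's x, y, z in units of 6 degrees (1.0 is 6 degrees), then the opening in per cent of the stroke, from 0 (shut) to 100 (fully open). In form: [dx, dy, dz, ax, ay, az, fingers, dx, dy, dz, ax, ay, az, fingers, ...]. A call has 1 to 12 rows; each row shifts and turns the commanded pose from where the row before left it, along the tool's axes as they then stand; what a row does not reach is not made up. A row lasts 1/12 s, in which the tool goes at most 41.7 mm and 7.16 degrees, less where a joint would pass 70% of its speed; a pose out of reach is approached as far as the arm can. A call is refused whole if a number of a shift passes 1 or a number of a turn 1, either way. A call with a gripper value outside its range is refused whole. The fingers move at their own pace and stop on an object; "grip_force" is the grip in N (left out, the last holds). Time passes only in rows, so rows that do not move let the fingers close. It gives the time, the measured TCP pose, the force, the opening and the grip force at its end, in the units of the state.
- robot.read_state(): the state, without advancing time (a new reading comes with each control period).
- eyes.read_camera(name): name is "scene" or "top"; returns the picture (384x512x3 uint8, red, green, blue); there is no depth.
- eyes.calibration(name): a dict with "K" (3x3 intrinsics, pixels), "R" (3x3) and "t" (3): a world point X has camera coordinates R X + t. Camera axes: x right, y down, z forward; pixel columns grow to the right and rows downward; lengths in m; the calibration is good to about 2 mm. A picture is of the moment at which its call begins. calibration takes no time and is no camera call.
- robot.close_job(): hands the job in; it is judged then, once.
Trained networks look in the newest picture that a camera, given by its name, has taken for a name from the list of things; names that differ only in an ending like _2 or _b are one class to them, and where a whole thing is asked for, a point or a joint stands for the part that bears it (a point fixed in the world has none). Each returns a list of dicts, best first, with "conf" (0 to 1); they miss things now and then, are a little off and sometimes report something else, mostly with a low value. They report only what shows in the picture. A call takes as long as a camera call.
- eyes.search_frame(camera, thing): "rect" ([left, top, width, height] in pixels, round what is visible of it).
- eyes.place_of(camera, thing): "xy" ([column, row] in pixels: a listed point, or the origin of a listed thing).
The state is a dict: "t": time; "q": joint angles; "dq": joint speeds; "joint_torque": joint torques, N m; "tool_pos": TCP position; "orientation": TCP orientation; "force": force on the tool from outside, world axes, zero at the start; "wrist_torque": the same for the moment, N m; "opening": finger opening in m; "gripper_force": force on a finger pad.
Only numpy, scipy, OpenCV 4.12 (cv2) and the standard library are available. Lean on these libraries where they do the work, as an engineer would, in place of code of your own. Each camera call takes 0.05 s, during which the arm holds its last target. There are 200 camera calls.

TASK

At the coffee station, pick the one spacer sleeve that is just as long as the plain round part of the stud on the front of the bracket, slide it fully home against the cup arm and let go of it. Then reach down into the narrow gap behind the bracket, grip the hidden bolt head firmly with the fingers, turn it until the sagging cup arm stands level, and keep holding it from turning: the program finishes while still holding the head, touching neither arm nor spacer. Leave the other spacers and everything else on the table where they are.

Things in the scene. Friction and masses are not known exactly. Their poses are not given: they have to be found in the camera images.
- spacer_center (a point): centre (14 mm above the table at the start) of the right spacer: 42 mm long, the middle one of three look-alikes, as long as the plain part of the stud; lying on the table with its length level: dark steel square tube 28 x 28 mm outside, 20 x 20 mm bore right through, open at both ends. Its x axis runs along the bore; either end may go first. About 46 g.
- spacer: the same right spacer as a body; origin at the centre of its underside, x along the bore.
- spacer_short_center (a point): centre of the wrong, short spacer, 26 mm long; lying on the table with its length level: dark steel square tube 28 x 28 mm outside, 20 x 20 mm bore right through, open at both ends. x along the bore. To be left alone.
- spacer_long_center (a point): centre of the wrong, long spacer, 60 mm long; lying on the table with its length level: dark steel square tube 28 x 28 mm outside, 20 x 20 mm bore right through, open at both ends. x along the bore. To be left alone.
- stud_root (a point): point on the bolt's axis, 95 mm above the table, where the stud leaves the front of the arm's hub. Fixed to the station, does not turn: x level, from stud tip to bracket; z up. The stud runs to -x: 42 mm plain, 14 mm thick, 5 mm taper, then 10 mm thick thread, tip at -59 mm. The spacer hangs on it with 3 mm play all round; home against the hub its centre is at x = -21 mm.
- station: fixed to the table, axes as stud_root, origin on the table 14 mm behind stud_root. Along its x: cup arm -14 to -6 mm, dark bracket plate -4 to 4 (90 mm wide, 130 high), gap 4 to 54, open at top and sides, with the bolt head in it (6 mm high foot plate below), then the steel cup-warmer plinth 54 to 254 (260 wide, 100 high); upside-down cups on it from 120 on, tops at 165 mm.
- head_center (a point): centre of the hex bolt head in the gap behind the bracket, 43 mm behind stud_root on the same axis, 95 mm above the table: 24 mm across flats, 18 mm long, 16 mm clear of bracket and plinth; an 18 mm round collar joins it to the bracket. Turns with the bolt: x is the bolt's axis; two flats face its own +y and -y, upright when the arm is level, leaning when it sags.
- bolt_head: the bolt head as a body; same origin and axes as head_center.
- bolt (a joint): turn of bolt, head, stud and cup arm, one rigid piece, about the bolt's axis (x of stud_root, right-hand sense), rad: 0 = arm level, positive = arm sagging. It turns freely; the arm's weight (about 0.05 N m) pulls it to its stop at +0.26, where it rests at the start; the other stop is at -0.35.
- cup_arm: flat aluminium cup arm in front of the bracket, fixed on the bolt; origin on the bolt's axis. It reaches 121 mm to the -y side, is 18 mm high and 8 mm thick, with an upturned end; 80 g.
- nut: bystander: loose steel hex nut, 24 mm across flats, 12 mm high; origin at the centre of its underside.
- wrench: bystander: open-ended wrench, 170 mm long, lying flat; origin at its underside.
- mug: bystander: blue ceramic mug, 80 mm across, 90 mm high; origin at the centre of its underside.
- carton: bystander: milk carton, 70 x 70 mm, 200 mm high; origin at the centre of its underside.
- tamper: bystander: steel coffee tamper, 58 mm across, 88 mm high; origin at the centre of its underside.
- jug: bystander: steel milk jug, 84 mm across, 100 mm high; origin at the centre of its underside.
- flask: bystander: black flask, 72 mm across, 145 mm high; origin at the centre of its underside.

How it is judged:
By the outcome, as a careful person would: the job done as asked, in the order asked, and still so for the second after the job is handed in, while the arm keeps its last pose, push and grip.
It also fails if it takes over 58 s, if anything falls off the work surface, if the arm or the gripper's body presses on something with over 40 N, if the wrist force passes 120 N, or if a joint passes its speed limit or range.

## Working session

There is one attempt and no reset: what is moved stays moved. The work goes in short steps, Python scripts to look and compute and a tool call to move; the robot and the scene stay as the last step left them, time stands still between calls to the robot, and variables do not carry over. Pictures are saved under pics/ and viewed, at most 10 in all, crops included, and the job is handed in when it is done.

Besides the shell and the picture viewer there is one more tool, called after "Emit:" by a JSON object that holds its "op" and its "data". apply_moves: Moves the arm, as the interface text tells. Its arguments: {"type":"object","properties":{"steps":{"type":"array"},"grip_force":{"type":"number"}},"required":["steps"]}

```bash
mkdir -p pics; cat > h.py <<'E'
import numpy as np, cv2
from scipy.spatial.transform import Rotation as R
from plant import robot, eyes
def snap(cam,fn,crop=None,scale=1):
    im=eyes.read_camera(cam)[:,:,::-1].copy()
    if crop: l,t,w,h=crop; im=im[t:t+h,l:l+w]
    if scale!=1: im=cv2.resize(im,None,fx=scale,fy=scale,interpolation=cv2.INTER_CUBIC)
    cv2.imwrite('pics/'+fn,im)
def ray(cam,xy):
    c=eyes.calibration(cam); K,Rm,t=[np.array(c[k],float) for k in('K','R','t')]
    d=Rm.T@np.linalg.inv(K)@np.array([xy[0],xy[1],1.]); return -Rm.T@t,d/np.linalg.norm(d)
def atz(cam,xy,z):
    o,d=ray(cam,xy); return o+d*(z-o[2])/d[2]
def proj(cam,X):
    c=eyes.calibration(cam); K,Rm,t=[np.array(c[k],float) for k in('K','R','t')]
    p=K@(Rm@np.array(X)+t); return p[:2]/p[2]
E
python3 - <<'E'
from h import *
snap('scene','s0.png',scale=1.5); snap('top','t0.png',scale=1.5)
print(robot.grip_point_offset, robot.read_state())
for c in('scene','top'):
    print(c,ray(c,(256,192)))
    for n,z in [('spacer_center',.014),('spacer_short_center',.014),('spacer_long_center',.014),('stud_root',.095),('head_center',.095),('station',0),('cup_arm',.095)]:
        for d in eyes.place_of(c,n)[:3]: print(n,np.round(d['xy'],1),round(d['conf'],2),np.round(atz(c,d['xy'],z),4))
E
```

```text
0.0188 {'t': 0.1, 'q': array([ 1.16358463e+00,  1.31095941e-01,  1.48914198e+00, -2.87560834e-06,
        1.52302403e+00, -8.53872754e-02]), 'dq': array([ 0.00104014, -0.00079361, -0.00502977,  0.00067017,  0.0013814 ,
       -0.00066746]), 'joint_torque': array([ 1.57632483e-03, -5.61335385e+01, -4.93097484e+01,  7.70475925e-02,
        2.90867529e-02, -1.05502261e-04]), 'tool_pos': array([0.18954803, 0.56873383, 0.2177018 ]), 'orientation': array([-5.03276746e-01, -3.10060814e+00,  2.54376481e-03]), 'force': array([-0.07122728, -0.36406264, -0.68295158]), 'wrist_torque': array([-0.02367835,  0.03547707,  0.0460151 ]), 'gripper_force': 0.0, 'opening': 0.09304105822559265}
scene (array([ 1.12619868, -0.36606093,  1.33007279]), array([-0.42830656,  0.27667657, -0.8602346 ]))
spacer_center [301. 222.] 0.64 [0.6321 0.1132 0.014 ]
spacer_center [188.8 224.4] 0.47 [ 0.4556 -0.1723  0.014 ]
spacer_short_center [371.4 108.1] 0.63 [0.4065 0.5724 0.014 ]
spacer_short_center [149.  252.6] 0.53 [ 0.4727 -0.3136  0.014 ]
spacer_long_center [316.9 143.9] 0.81 [0.4262 0.325  0.014 ]
stud_root [295
[... 211 characters left out ...]
292.4 232.9] 0.87 [0.6425 0.0754 0.    ]
top (array([0.41470443, 0.05612331, 1.67040839]), array([ 0.05344404, -0.02425099, -0.99827633]))
spacer_center [304.2 207.7] 0.55 [ 0.4478 -0.1696  0.014 ]
spacer_short_center [338.4 203. ] 0.61 [ 0.4688 -0.3006  0.014 ]
spacer_short_center [379.8 164.8] 0.51 [ 0.6198 -0.4589  0.014 ]
spacer_long_center [182.5 212.7] 0.56 [0.4181 0.293  0.014 ]
stud_root [240.3 155.5] 0.89 [0.6308 0.0781 0.095 ]
head_center [240.8 146.7] 0.38 [0.6631 0.077  0.095 ]
station [241.9 157.5] 0.75 [0.6362 0.073  0.    ]
station [303.1 204.1] 0.41 [ 0.4618 -0.167   0.    ]
cup_arm [241.  150.3] 0.67 [0.6499 0.076  0.095 ]
cup_arm [305.  203.4] 0.56 [ 0.4618 -0.1612  0.095 ]
```

View pics/s0.png

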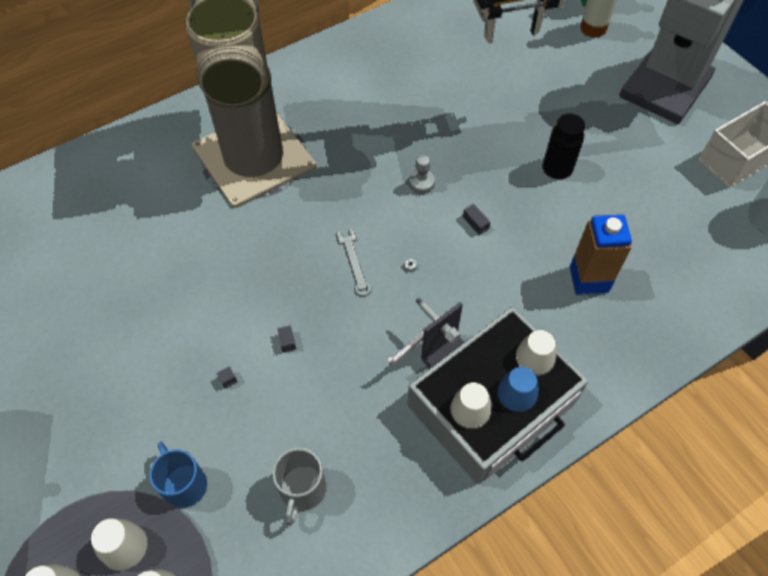

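View pics/t0.png

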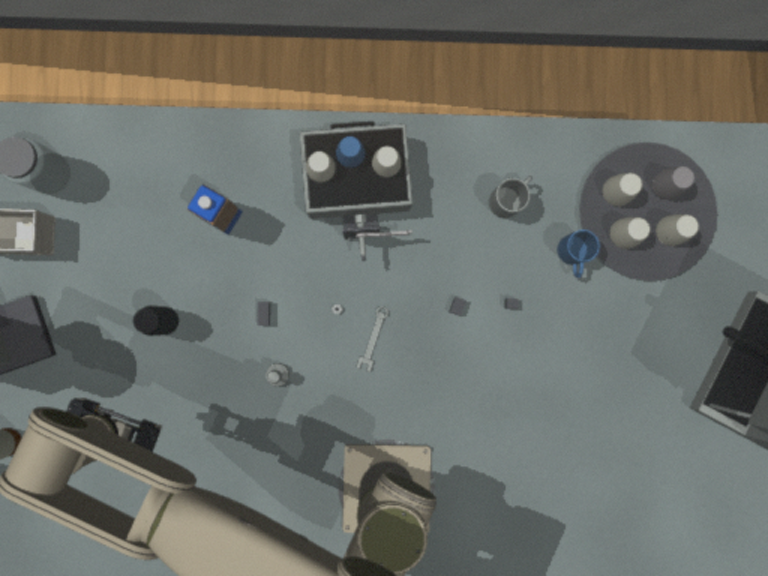

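The top view shows three dark spacers: long at (265,313), middle at (458,305) and short at (513,303). The station is at about (360,230), with the arm pointing to image right. Next I'll look at magnified crops.

```bash
python3 - <<'E'
from h import *
def tile(im,l,t,w,h): return cv2.resize(im[t:t+h,l:l+w],(400,300),interpolation=cv2.INTER_CUBIC)
T=eyes.read_camera('top')[:,:,::-1];S=eyes.read_camera('scene')[:,:,::-1]
np.save('T0.npy',T);np.save('S0.npy',S)
a=np.vstack([np.hstack([tile(T,200,80,80,60)if 0 else tile(T,195,75,100,75),tile(S,250,190,150,112)]),np.hstack([tile(T,284,182,60,45),tile(S,140,210,80,60)])])
cv2.imwrite('pics/c1.png',a)
print(eyes.calibration('top')['K'],eyes.calibration('scene')['K'])
g=T.max(2); print(g[194:214,294:350:1][:, :22])
g=S.max(2); print(g[212:240,180:204])
E
```

```text
[[434.62428447   0.         254.65710873]
 [  0.         434.62428447 193.66587068]
 [  0.           0.           1.        ]] [[493.34337864   0.         255.6157777 ]
 [  0.         493.34337864 197.82595363]
 [  0.           0.           1.        ]]
[[128 129 129 129 129 132 131 129 129 130 134 129 133 132 133 133 136 136
  134 131 135 135]
 [128 128 129 128 130 130 128 129 130 129 133 132 132 133 134 133 133 137
  133 129 134 134]
 [127 128 127 127 126 127 117 121 120 125 131 131 132 131 135 132 132 133
  131 132 133 135]
 [126 129 128 129 126 123 115 117 117 111 115 120 126 132 132 132 132 136
  132 134 132 135]
 [127 127 130 128 125 118 117 115 106  90  95 102 110 120 131 133 132 133
  135 134 134 136]
 [127 127 124 128 128 120 117 112  89  89  93  94  99  97 103 118 129 133
  133 136 136 138]
 [125 126 128 125 122 117 116 101  80  89  91  92  88  92  92  98 106 125
  133 133 134 134]
 [126 126 127 128 120 116 114  95  84  87  93  87  92  91  89  94  93 103
  105 111 129 133]
 [128 130 127 124 117 116 115  88  85  92  91  93  88  94  94  88  94  95
   96 104 130 135]
 [128 132
[... 3143 characters left out ...]
59 116 100  99 100  98  86  48  37  40  45  49  53  58  74 103 122
  133 134 135 135 143 154]
 [166 162 121 102  99  98  99  94  67  61  65  84  83 106 116 120 131 136
  148 150 149 148 149 156]
 [166 164 144 113 102 103 105 108 129 134 133 131 136 139 149 150 150 151
  157 158 157 157 156 157]
 [166 164 140 139 119 139 145 146 158 161 160 156 158 156 159 159 158 158
  159 160 161 159 158 158]
 [165 164 153 159 152 161 164 164 164 164 164 162 162 161 160 161 160 159
  159 161 162 159 158 158]
 [164 165 165 166 165 166 165 166 163 164 163 163 163 162 161 162 162 159
  159 160 160 158 157 156]
 [164 166 167 166 165 166 164 164 163 163 163 162 162 162 161 161 162 160
  158 159 160 158 158 157]]
```

View pics/c1.png

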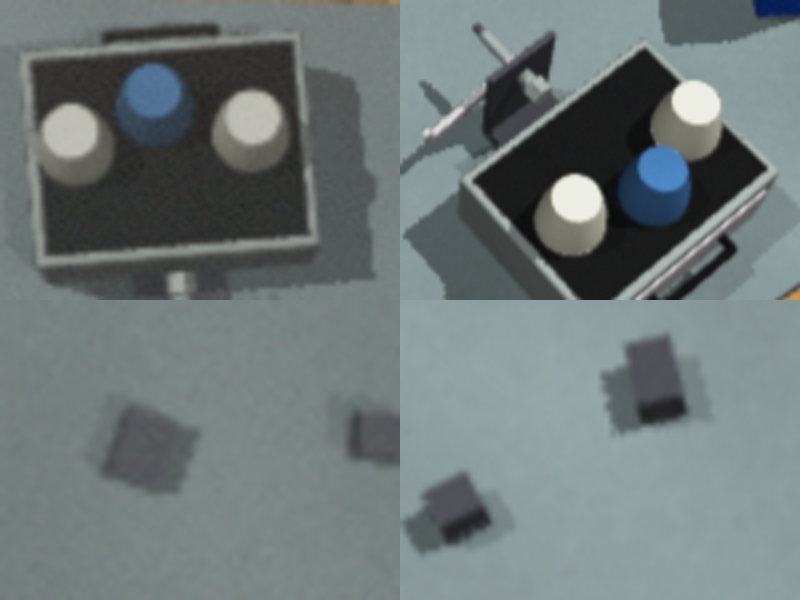

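```bash
python3 - <<'E'
from h import *
sp=[atz('scene',(140+(u-400)/5-.5,210+(v-300)/5-.5),.028) for u,v in[(626,342),(669,333),(686,400),(638,419)]]
sp=np.array(sp);print('spacer scene',sp.round(4),sp.mean(0),[np.linalg.norm(sp[i]-sp[(i+1)%4]) for i in range(4)])
d=sp[2]+sp[3]-sp[0]-sp[1];print('yaw',np.degrees(np.arctan2(d[1],d[0])))
# top: dark-blob minAreaRect
T=np.load('T0.npy').max(2);m=((T<105)).astype(np.uint8);m[:, :294]=0;m[:,316:]=0;m[:194]=0;m[214:]=0
mm=cv2.minAreaRect(np.argwhere(m)[:,::-1].astype(np.float32));print(mm)
b=np.array([atz('top',p,.024) for p in cv2.boxPoints(mm)]);print(b.round(4),b.mean(0))
tp=np.array([atz('top',(195+u/4-.5,75+v/4-.5),.1) for u,v in[(22,57),(298,35),(318,242),(40,268)]])
print('plinth top',tp.round(4),[np.linalg.norm(tp[i]-tp[(i+1)%4]).round(4) for i in range(4)])
sc=np.array([atz('scene',(250+(u-400)/2.667-.5,190+v*.3733-.5),.1) for u,v in[(463,182),(645,42),(776,170)]])
print('plinth scene',sc.round(4))
for n,c in(('top',tp[0]-tp[1]),('top2',tp[3]-tp[2]),('t3',tp[1]-tp[2]),('t4',tp[0]-tp[3]),('s1',sc[1]-sc[0]),('s2',sc[2]-sc[1])):print(n,np.degrees(np.arctan2(c[1],c[0])))
E
```

```text
spacer scene [[ 0.4371 -0.1741  0.028 ]
 [ 0.4458 -0.1496  0.028 ]
 [ 0.4901 -0.1631  0.028 ]
 [ 0.4856 -0.1928  0.028 ]] [ 0.46464906 -0.16989901  0.028     ] [np.float64(0.025949504948738503), np.float64(0.046338967712061384), np.float64(0.030023602649875133), np.float64(0.05196433977569279)]
yaw -19.182200205703847
((305.95001220703125, 204.14999389648438), (12.016654968261719, 11.067971229553223), 18.434947967529297)
[[ 0.4478 -0.1466  0.024 ]
 [ 0.488  -0.1592  0.024 ]
 [ 0.4746 -0.2029  0.024 ]
 [ 0.4344 -0.1902  0.024 ]] [ 0.46120532 -0.17470288  0.024     ]
plinth top [[ 0.8713  0.231   0.1   ]
 [ 0.8992 -0.0206  0.1   ]
 [ 0.7084 -0.0429  0.1   ]
 [ 0.6778  0.2091  0.1   ]] [np.float64(0.2532), np.float64(0.192), np.float64(0.2539), np.float64(0.1947)]
plinth scene [[ 0.7105 -0.0434  0.1   ]
 [ 0.6834  0.2097  0.1   ]
 [ 0.8727  0.2296  0.1   ]]
top 96.31420422606422
top2 96.92063296254436
t3 6.668367660473089
t4 6.460913450724714
s1 96.11645484015324
s2 5.989276802193218
```

Scene crop: the middle spacer's top face is at about (626–686, 333–419) in the crop, with yaw −19°. The station yaw is about +6.3°. The tool already points roughly along the spacer's yaw, so I'll move above it.

Emit:
{"op": "apply_moves", "data": {"steps": [-0.68,-0.86,0,0,0,0,100,-0.68,-0.86,0,0,0,0,100,-0.68,-0.86,0,0,0,0,100,-0.68,-0.86,0,0,0,0,100,-0.68,-0.86,0,0,0,0,100,-0.68,-0.86,0,0,0,0,100,-0.68,-0.86,0,0,0,0,100,-0.68,-0.86,0,0,0,0,100,-0.68,-0.86,0,0,0,0,100,-0.68,-0.86,0,0,0,0,100,-0.68,-0.86,0,0,0,0,100,-0.68,-0.86,0,0,0,0,100], "grip_force": 20}}

```text
t: 1.9
tool_pos: [0.3243, 0.1967, 0.2189]
orientation: [0.503, 3.1, 0.001]
force: [0.5, -0.2, -0.7]
opening: 0.0928
gripper_force: 0.0
```

Emit:
{"op": "apply_moves", "data": {"steps": [-0.68,-0.86,0,0,0,0,100,-0.68,-0.86,0,0,0,0,100,-0.68,-0.86,0,0,0,0,100,-0.68,-0.86,0,0,0,0,80,-0.68,-0.86,0,0,0,0,70,-0.68,-0.86,0,0,0,0,70,-0.68,-0.86,0,0,0,0,70,-0.68,-0.86,0,0,0,0,70,-0.68,-0.86,0,0,0,0,70,-0.68,-0.86,0,0,0,0,70,-0.68,-0.86,0,0,0,0,70,-0.68,-0.86,0,0,0,0,70]}}

```text
t: 2.9
tool_pos: [0.4587, -0.1749, 0.2187]
orientation: [0.504, 3.1, -0.0]
force: [0.3, 0.4, 1.0]
opening: 0.0649
gripper_force: 0.0
```

Emit:
{"op": "apply_moves", "data": {"steps": [0,0,1,0,0,0,70,0,0,1,0,0,0,70,0,0,1,0,0,0,70,0,0,1,0,0,0,70,0,0,1,0,0,0,70,0,0,0,0,0,0,70]}}

```text
t: 3.4
tool_pos: [0.454, -0.171, 0.0624]
orientation: [-0.502, -3.092, -0.005]
force: [-1.3, 0.8, -0.8]
opening: 0.0649
gripper_force: 0.0
```

```bash
cat > ov.py <<'E'
from h import *
a=np.radians(6.35); ax=np.array([np.cos(a),np.sin(a),0]); ay=np.array([-np.sin(a),np.cos(a),0])
O=np.array([.6373,.0766,0.])
def W(x,y,z,O=O): return O+ax*x+ay*y+np.array([0,0,z])
def segs(O=O):
    s=[]
    def box(x0,x1,y0,y1,z0,z1):
        for z in(z0,z1):
            c=[(x0,y0,z),(x1,y0,z),(x1,y1,z),(x0,y1,z)]
            for i in range(4): s.append((W(*c[i],O),W(*c[(i+1)%4],O)))
    box(-4,4,-45,45,130,130) if 0 else box(-.004,.004,-.045,.045,.13,.13)
    box(.054,.254,-.13,.13,.1,.1)
    s.append((W(-.073,0,.095,O),W(-.014,0,.095,O)))
    s.append((W(.02,0,.107,O),W(.038,0,.107,O)))
    return s
def overlay(cam,l,t,w,h,O=O,size=(400,300)):
    im=eyes.read_camera(cam)[:,:,::-1]; k=size[0]/w
    im=cv2.resize(im[t:t+h,l:l+w],size,interpolation=cv2.INTER_CUBIC)
    f=lambda X:tuple(int(v) for v in (proj(cam,X)+.5-[l,t])*k)
    for p,q in segs(O): cv2.line(im,f(p),f(q),(0,255,255),1)
    return im,f
E
python3 - <<'E'
from ov import *
A,_=overlay('top',205,110,80,60); B,_=overlay('scene',250,185,80,60)
C,_=overlay('top',280,180,60,45); D,_=overlay('scene',155,195,80,60)
cv2.imwrite('pics/c2.png',np.vstack([np.hstack([A,B]),np.hstack([C,D])]))
s=robot.read_state();print(s['tool_pos'],R.from_rotvec(s['orientation']).as_matrix().round(3))
for c in('top','scene'): print(c,proj(c,s['tool_pos']))
E
```

```text
[ 0.45981188 -0.17371529  0.07098949] [[-0.949  0.316  0.003]
 [ 0.316  0.949 -0.001]
 [-0.003 -0.    -1.   ]]
top [307.46405825 204.19997665]
scene [186.72449068 216.7681573 ]
```

View pics/c2.png

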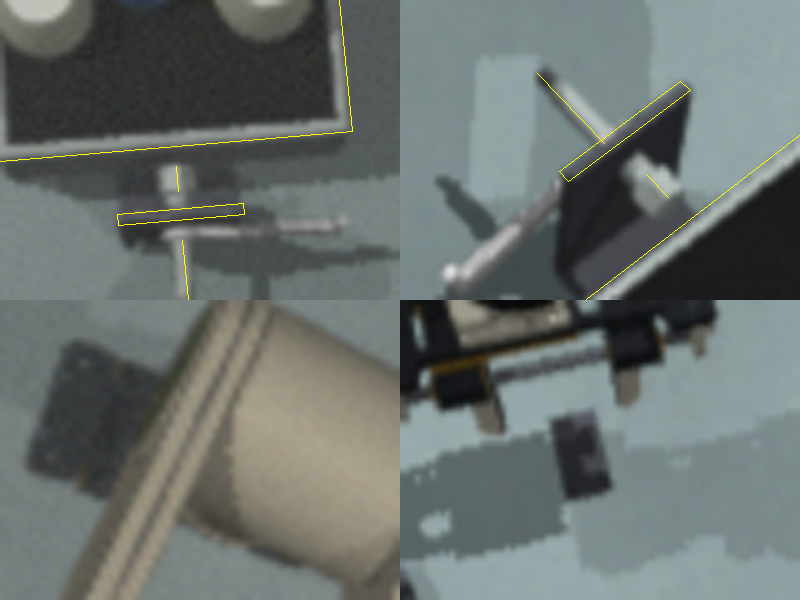

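Emit:
{"op": "apply_moves", "data": {"steps": [0,0.08,0.5,0,0,0,70,0,0,0.5,0,0,0,70,0,0,0.5,0,0,0,70,0,0,0.4,0,0,0,70,0,0,0.23,0,0,0,70,0,0,0,0,0,0,60,0,0,0,0,0,0,40,0,0,0,0,0,0,20,0,0,0,0,0,0,20,0,0,0,0,0,0,20,0,0,0,0,0,0,20,0,0,0,0,0,0,20], "grip_force": 25}}

```text
t: 4.6
tool_pos: [0.4595, -0.1709, 0.0053]
orientation: [0.503, 3.1, -0.0]
force: [-0.7, 0.5, 3.6]
opening: 0.0277
gripper_force: 25.0
```

```bash
python3 - <<'E'
from ov import *
s=robot.read_state();print(s['tool_pos'],s['opening'],s['gripper_force'],s['force'])
# stud tip etc. from top/scene; raw max-channel values
T=eyes.read_camera('top').max(2);S=eyes.read_camera('scene').max(2)
print(T[148:176,232:254]);print(S[196:216,274:296])
for c in('top','scene'):
  for x in(-.073,-.055,-.035,-.014): print(c,x,proj(c,W(x,0,.095)).round(1))
E
```

```text
[ 0.45953656 -0.17091783  0.00525402] 0.027690948217941547 25.000551268458366 [-0.69228927  0.45963145  3.60227545]
[[ 62  63  60  62  73 103 118 122 128 124  97  85  80  84  84  83  90  91
   88  88  91 115]
 [ 75  80  77  74  76  89 123 144 145 132 100  83  76  79  81  87  88  90
   89  89  85 114]
 [ 80  81  81  80  79  84 118 141 138 122  95  83  83  83  83  86  77  79
   79  77  86 108]
 [ 85  84  82  83  78  79  97 114 110 104  94  88  88  86  89  91  88  85
   86  88  83  88]
 [103  97  95  89  86  87  92  91  94  91  86  91  88  85  86  90  89  91
   96  80  77  72]
 [ 93  89  90  92  91 101  98  85  77  76  66  68  60  62  61  64  61  64
   70  63  61  71]
 [ 66  61  60  65  65  72  71  66  66  67  66  62  59  63  66  62  64  62
   62  60  63  73]
 [ 54  48  51  49  51  65  82  94 112 115 110 106 112 118 120 124 120 116
  116 117 114 114]
 [ 50  47  51  49  47  82 138 161 166 159 143 130 128 143 153 155 157 155
  153 158 154 124]
 [ 51  54  50  48  60  98 127 138 140 134 118 103  95  94 101 105 109 109
  106 109 108  91]
 [ 74  74  60  60  66  79  90 111 145 142 115  87  80 
[... 2989 characters left out ...]
189 178
  168 147 137 113]
 [142 142 142 141 143 143 141 141 141 140 138 125 107 113 143 175 193 188
  166 121 104  93]
 [141 143 143 142 142 141 140 139 141 140 139 138 127 109 115 153 190 162
  129 102  92  75]
 [141 141 142 141 141 140 138 139 141 142 142 141 139 127 107 115 142 118
   99  96  73  52]
 [141 141 141 141 141 140 139 139 140 143 142 142 139 135 114  96  99  93
   84  70  49  40]
 [141 140 140 141 141 141 140 140 140 141 140 136 125 117 104  93  90  74
   59  46  40  39]]
top -0.073 [242.5 173.6]
top -0.055 [242.1 168.7]
top -0.035 [241.6 163.3]
top -0.014 [241.1 157.5]
scene -0.073 [277.  199.3]
scene -0.055 [281.  203.5]
scene -0.035 [285.6 208.2]
scene -0.014 [290.5 213.2]
```

Emit:
{"op": "apply_moves", "data": {"steps": [0,0,-0.7,0,0,0,20,0,0,-1,0,0,0,20,0,0,-1,0,0,0,20,0.01,0.8,0,0,0,0,20,0.01,0.83,0,0,0,0,20,0.01,0.83,0,0,0,0,20,0.02,0.83,0,0,0,0,20,0.02,0.83,0,0,0,0,20,0.02,0.83,0,0,0,0,20,0.02,0.83,0,0,0,0,20,0.02,0.83,0,0,0,0,20,0.02,0.83,0,0,0,0,20]}}

```text
t: 5.7
tool_pos: [0.5254, 0.0436, 0.0854]
orientation: [-0.503, -3.101, 0.0]
force: [0.0, -0.5, -0.6]
opening: 0.0279
gripper_force: 25.0
```

Emit:
{"op": "apply_moves", "data": {"steps": [0.02,0.86,0,0,0,0,20,0,0,0,0,0,-0.69,20,0,0,0,0,0,-0.69,20,0,0,0,0,0,-0.69,20,0,0,0,0,0,-0.69,20,0,0,0,0,0,-0.69,20,0,0,0,0,0,-0.69,20,0,0,0,0,0,0,20,0,0,0,0,0,0,20]}}

```text
t: 6.45
tool_pos: [0.5328, 0.067, 0.0855]
orientation: [0.172, -3.136, 0.0]
force: [-0.4, 0.0, -1.2]
opening: 0.028
gripper_force: 25.0
```

```bash
sed -i 's/O=np.array(\[.6373,.0766,0.\])/O=np.array([.6371,.0786,0.])/' ov.py; cat > held.py <<'E'
from ov import *
import sys
s=robot.read_state();M=R.from_rotvec(s['orientation']).as_matrix();p=s['tool_pos']
c=p+M@[0,0,-.0087]; root=W(-.014,0,.095); d=c-root
print('rel stud_root xyz',(d@ax).round(4),(d@ay).round(4),d[2].round(4),'yaw',np.degrees(np.arctan2(-M[1,0],-M[0,0])),'tilt',M[:,2].round(4),'F',s['force'].round(1),'op',s['opening'])
def boxseg(f,im):
    for z in(-.014,.014):
        q=[p+M@[x,y,-.0087-z] for x,y in((-.021,-.014),(.021,-.014),(.021,.014),(-.021,.014))]
        for i in range(4): cv2.line(im,f(q[i]),f(q[(i+1)%4]),(0,255,0),1)
A,f=overlay('top',215,140,60,45); boxseg(f,A)
B,g=overlay('scene',235,165,80,60,size=(800,600)); boxseg(g,B)
if len(sys.argv)>1: cv2.imwrite('pics/'+sys.argv[1],B)
if len(sys.argv)>2: cv2.imwrite('pics/'+sys.argv[2],A)
E
python3 held.py h1.png h1t.png
```

```text
rel stud_root xyz -0.0909 0.0 -0.0008 yaw 6.275955013153302 tilt [-6.e-04 -1.e-04 -1.e+00] F [-0.4  0.  -1.2] op 0.027998487631633956
```

View pics/h1.png

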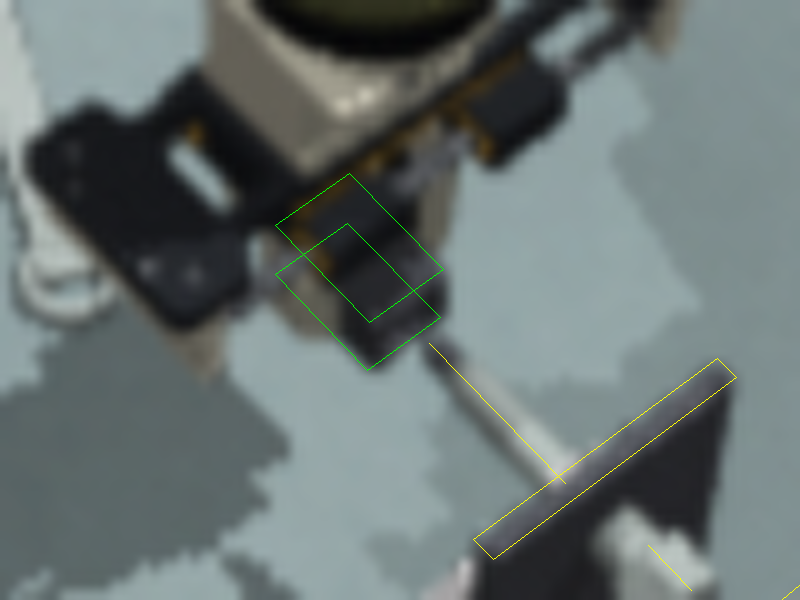

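In the scene view, both the held spacer (green box) and the stud (yellow line, tip near (440,350)) sit about 7 px right of the model. Relative alignment therefore looks good, and I'll check it from the top.

View pics/h1t.png

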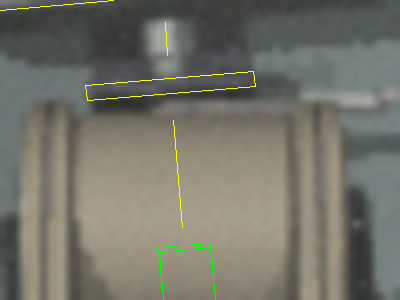

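Emit:
{"op": "apply_moves", "data": {"steps": [-0.17,0,-0.03,0,0,0,20,-0.17,0,0,0,0,0,20,-0.17,0,0,0,0,0,20,-0.17,0,0,0,0,0,20,0,0,0,0,0,0,20]}}

```text
t: 6.97
tool_pos: [0.5545, 0.0694, 0.0868]
orientation: [-0.175, 3.136, -0.0]
force: [-0.1, 0.4, 0.0]
opening: 0.0278
gripper_force: 25.0
```

Emit:
{"op": "apply_moves", "data": {"steps": [-0.17,0,0,0,0,0,20,-0.17,0,0,0,0,0,20,-0.17,0,0,0,0,0,20,0,0,0,0,0,0,20]}}

```text
t: 7.3
tool_pos: [0.5695, 0.0711, 0.0868]
orientation: [-0.175, 3.136, 0.0]
force: [0.6, -0.3, -1.2]
opening: 0.0277
gripper_force: 25.0
```

```bash
python3 held.py h2.png; python3 -c "
from h import *
print(robot.read_state()['wrist_torque'])"
```

```text
rel stud_root xyz -0.054 0.0 0.0005 yaw 6.397915396548663 tilt [ 7.e-04  1.e-04 -1.e+00] F [ 0.6 -0.3 -1.2] op 0.027658402467642593
[-0.00149766  0.03782195 -0.00584405]
```

View pics/h2.png

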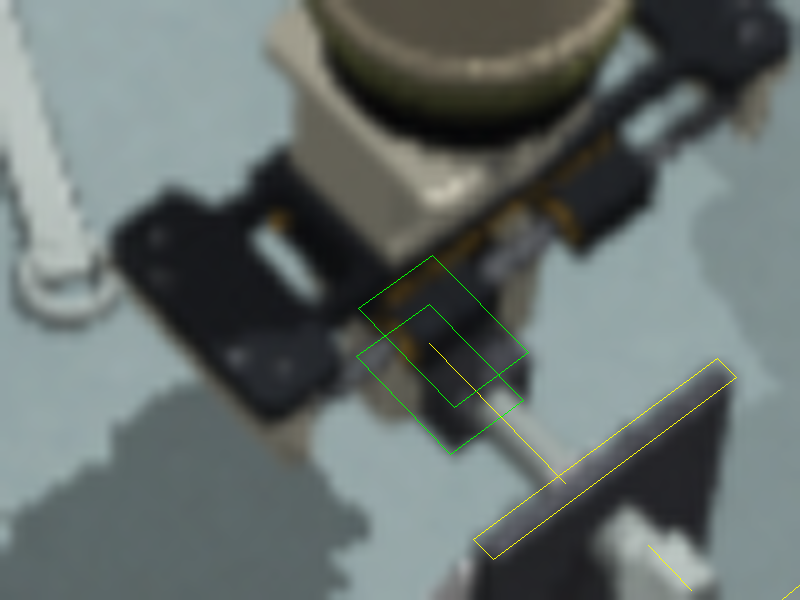

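The spacer is threaded over the stud tip with the stud centred in it and no contact force. I'll keep advancing until it touches the hub.

Emit:
{"op": "apply_moves", "data": {"steps": [-0.17,0,0,0,0,0,20,-0.17,0,0,0,0,0,20,-0.17,0,0,0,0,0,20,-0.17,0,0,0,0,0,20,-0.17,0,0,0,0,0,20,0,0,0,0,0,0,20]}}

```text
t: 7.9
tool_pos: [0.5949, 0.0739, 0.0867]
orientation: [-0.175, 3.136, 0.0]
force: [-0.1, -0.4, -0.6]
opening: 0.0274
gripper_force: 25.0
```

Emit:
{"op": "apply_moves", "data": {"steps": [-0.06,0,0,0,0,0,20,-0.05,0,0,0,0,0,20,-0.03,0,0,0,0,0,20,0,0,0,0,0,0,20]}}

```text
t: 8.23
tool_pos: [0.5981, 0.0744, 0.0867]
orientation: [-0.175, 3.137, -0.0]
force: [0.0, -0.7, 0.0]
opening: 0.0278
gripper_force: 25.0
```

Emit:
{"op": "apply_moves", "data": {"steps": [-0.05,0,0,0,0,0,20,-0.05,0,0,0,0,0,20,0,0,0,0,0,0,20]}}

```text
t: 8.48
tool_pos: [0.6008, 0.0747, 0.0865]
orientation: [0.175, -3.136, -0.0]
force: [-1.2, 0.3, -0.1]
opening: 0.028
gripper_force: 25.0
```

Emit:
{"op": "apply_moves", "data": {"steps": [-0.04,0,0,0,0,0,20,-0.04,0,0,0,0,0,20,0,0,0,0,0,0,20]}}

```text
t: 8.73
tool_pos: [0.6009, 0.0747, 0.0858]
orientation: [0.175, -3.131, 0.0]
force: [-12.9, -1.4, 5.3]
opening: 0.0283
gripper_force: 25.0
```

Emit:
{"op": "apply_moves", "data": {"steps": [0,0,0.08,0,0,0,20,0,0,0,0,0,0,20]}}

```text
t: 8.9
tool_pos: [0.6009, 0.0748, 0.0833]
orientation: [0.175, -3.131, 0.0]
force: [-10.1, -2.2, 3.4]
opening: 0.0279
gripper_force: 25.0
```

Emit:
{"op": "apply_moves", "data": {"steps": [0.02,0,0,0,0,0,20,0,0,0,0,0,0,20]}}

```text
t: 9.07
tool_pos: [0.6008, 0.0748, 0.0833]
orientation: [0.175, -3.132, 0.0]
force: [-7.6, -0.6, 1.1]
opening: 0.0279
gripper_force: 25.0
```

Emit:
{"op": "apply_moves", "data": {"steps": [0,0,0,0,0,0,40,0,0,0,0,0,0,60,0,0,0,0,0,0,75,0,0,0,0,0,0,75,0,0,0,0,0,0,75,0,0,0,0,0,0,75]}}

```text
t: 9.57
tool_pos: [0.6031, 0.0749, 0.0844]
orientation: [-0.175, 3.136, -0.0]
force: [-0.2, -0.1, -0.1]
opening: 0.0634
gripper_force: 0.0
```

Emit:
{"op": "apply_moves", "data": {"steps": [0.04,0,-0.5,0,0,0,75,0,0,-1,0,0,0,75,0,0,-1,0,0,0,75,0,0,-1,0,0,0,75,0,0,-0.5,0,0,0,75,0,0,0,0,0,0,75]}}

```text
t: 10.07
tool_pos: [0.6044, 0.0749, 0.2099]
orientation: [-0.175, 3.128, -0.0]
force: [0.6, -0.3, -0.1]
opening: 0.0696
gripper_force: 0.0
```

```bash
python3 - <<'E'
from ov import *
s=robot.read_state();M=R.from_rotvec(s['orientation']).as_matrix();p=s['tool_pos']
print(p,M.round(3),s['opening'])
root=W(-.014,0,.095)
B,f=overlay('scene',240,180,80,60,size=(800,600))
for z in(-.014,.014):
    q=[root+ax*x+ay*y+[0,0,z-.003] for x,y in((-.042,-.014),(0,-.014),(0,.014),(-.042,.014))]
    for i in range(4): cv2.line(B,f(q[i]),f(q[(i+1)%4]),(0,255,0),1)
cv2.imwrite('pics/h3.png',B)
E
```

```text
[0.60435651 0.07488054 0.2099074 ] [[-0.994 -0.112  0.008]
 [-0.112  0.994  0.   ]
 [-0.008 -0.001 -1.   ]] 0.06962040029229742
```

View pics/h3.png

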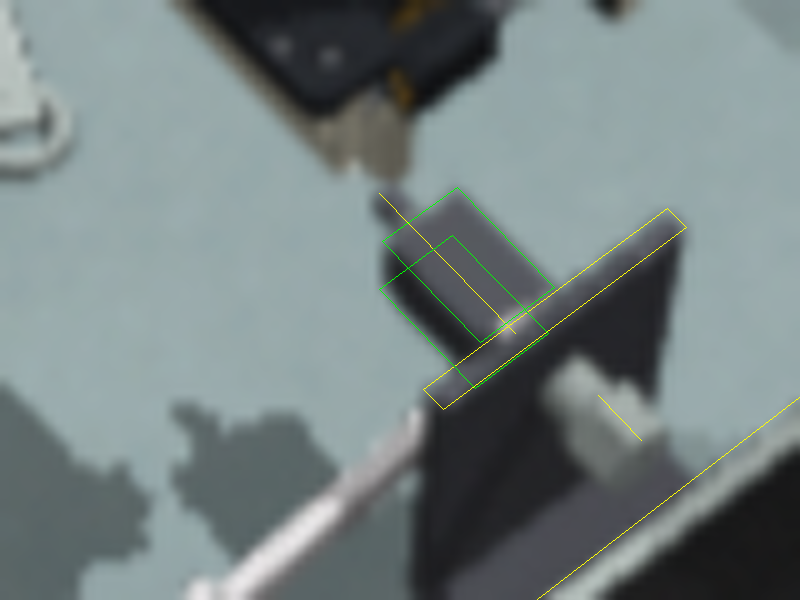

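The spacer sits at home, touching the hub and matching the green model, and its release is confirmed. Now I'll go over the gap and tilt to match the sagging flats.

Emit:
{"op": "apply_moves", "data": {"steps": [-0.72,-0.34,0,0,0,0,75,-0.72,-0.34,0,0,0,0,75,-0.72,-0.34,0,0,0,0,75,0,0,0,-0.62,0,0,75,0,0,0,-0.62,0,0,75,0,0,0,-0.62,0,0,75,0,0,0,-0.62,0,0,75,0,0,0,0,0,0,75,0,0,0,0,0,0,75]}}

```text
t: 10.87
tool_pos: [0.6686, 0.0504, 0.2016]
orientation: [0.169, -3.093, -0.402]
force: [-0.0, 1.0, 0.8]
opening: 0.0696
gripper_force: 0.0
```

```bash
cat > hd.py <<'E'
from ov import *
s=robot.read_state();M=R.from_rotvec(s['orientation']).as_matrix();p=s['tool_pos']
H=W(.029,0,.095); g=p+M@[0,0,-.0188]
print('head in tool from grip point (mm)',(M.T@(H-g)*1e3).round(1),'tilt about ax deg',np.degrees(np.arctan2(M[:,2]@ay,-M[2,2])).round(2),'toolz.ax',(M[:,2]@ax).round(4),'F',s['force'].round(1),'T',s['wrist_torque'].round(2),'op',s['opening'].round(4),s['gripper_force'])
E
python3 hd.py
```

```text
Traceback (most recent call last):
  File "hd.py", line 4, in <module>
    print('head in tool from grip point (mm)',(M.T@(H-g)*1e3).round(1),'tilt about ax deg',np.degrees(np.arctan2(M[:,2]@ay,-M[2,2])).round(2),'toolz.ax',(M[:,2]@ax).round(4),'F',s['force'].round(1),'T',s['wrist_torque'].round(2),'op',s['opening'].round(4),s['gripper_force'])
                                                                                                                                                                                                                                          ^^^^^^^^^^^^^^^^^^
AttributeError: 'float' object has no attribute 'round'
```

```bash
sed -i "s/s\['opening'\].round(4)/s['opening']/" hd.py; python3 hd.py
```

```text
head in tool from grip point (mm) [ -1.2   3.2 129.9] tilt about ax deg 14.84 toolz.ax -0.0033 F [-0.   1.   0.8] T [-0.07 -0.02 -0.05] op 0.06955317688447436 0.0
```

Emit:
{"op": "apply_moves", "data": {"steps": [-0.13,0.1,0.5,0,0,0,75,0,0,0.8,0,0,0,75,0,0,0.8,0,0,0,75,0,0,0.8,0,0,0,75,0,0,0.6,0,0,0,75,0,0,0.5,0,0,0,75,0,0,0.33,0,0,0,75,0,0,0,0,0,0,75,0,0,0,0,0,0,75]}}

```text
t: 11.62
tool_pos: [0.6691, 0.0887, 0.0792]
orientation: [0.174, -3.095, -0.404]
force: [-0.6, -0.2, 0.5]
opening: 0.0695
gripper_force: 0.0
```

```bash
python3 hd.py
```

```text
head in tool from grip point (mm) [ 3.9 -2.2  1.9] tilt about ax deg 14.87 toolz.ax -0.0009 F [-0.6 -0.2  0.5] T [-0.1  -0.03 -0.07] op 0.06954695574722328 0.0
```

Emit:
{"op": "apply_moves", "data": {"steps": [0.02,-0.06,0.06,0,0,0,60,0,0,0,0,0,0,45,0,0,0,0,0,0,35,0,0,0,0,0,0,20,0,0,0,0,0,0,20,0,0,0,0,0,0,20,0,0,0,0,0,0,20,0,0,0,0,0,0,20], "grip_force": 12}}

```text
t: 12.28
tool_pos: [0.6689, 0.0862, 0.0773]
orientation: [0.173, -3.096, -0.403]
force: [-0.6, -1.4, 0.7]
opening: 0.024
gripper_force: 12.0
```

```bash
python3 hd.py
```

```text
head in tool from grip point (mm) [3.5 0.6 0.6] tilt about ax deg 14.84 toolz.ax 0.0 F [-0.6 -1.4  0.7] T [-0.45  0.06 -0.03] op 0.023982176285071453 11.999967596348142
```

The jaws measure 24.0 mm across the flats, so the grip is flush. I'll firm it up and turn about the bolt axis.

Emit:
{"op": "apply_moves", "data": {"steps": [0,0,0,0,0,0,15,0,0,0,0,0,0,15,0,-0.028,0,0.413,0,0,15,0,-0.028,0,0.413,0,0,15,0,-0.028,0,0.413,0,0,15,0,0,0,0,0,0,15], "grip_force": 45}}

```text
t: 12.78
tool_pos: [0.6692, 0.0839, 0.0768]
orientation: [0.176, -3.124, -0.196]
force: [1.4, -7.0, -0.3]
opening: 0.0236
gripper_force: 45.0
```

```bash
python3 hd.py
```

```text
head in tool from grip point (mm) [3.5 0.6 0.6] tilt about ax deg 7.18 toolz.ax 0.0001 F [ 1.4 -7.  -0.3] T [-1.15 -0.17 -0.12] op 0.023591482184907784 45.00571891316213
```

Emit:
{"op": "apply_moves", "data": {"steps": [0,-0.035,0,0.4,0,0,15,0,-0.035,0,0.4,0,0,15,0,-0.035,0,0.4,0,0,15,0,0,0,0,0,0,15,0,0,0,0,0,0,15]}}

```text
t: 13.2
tool_pos: [0.6694, 0.0816, 0.0766]
orientation: [0.177, -3.136, -0.007]
force: [-0.4, -1.1, 2.3]
opening: 0.0237
gripper_force: 45.0
```

```bash
python3 hd.py; python3 - <<'E'
from ov import *
A,f=overlay('scene',230,180,100,75,size=(800,600))
root=W(-.014,0,.095)
for z in(-.014,.014):
    q=[root+ax*x+ay*y+[0,0,z-.003] for x,y in((-.042,-.014),(0,-.014),(0,.014),(-.042,.014))]
    for i in range(4): cv2.line(A,f(q[i]),f(q[(i+1)%4]),(0,255,0),1)
cv2.line(A,f(W(-.014,0,.104)),f(W(-.014,-.121,.104)),(0,0,255),1)
cv2.imwrite('pics/h4.png',A)
E
```

```text
head in tool from grip point (mm) [3.5 0.7 0.4] tilt about ax deg 0.27 toolz.ax 0.0001 F [-0.4 -1.1  2.3] T [-0.1   0.08 -0.16] op 0.02366573145424784 45.00602251617238
```

View pics/h4.png

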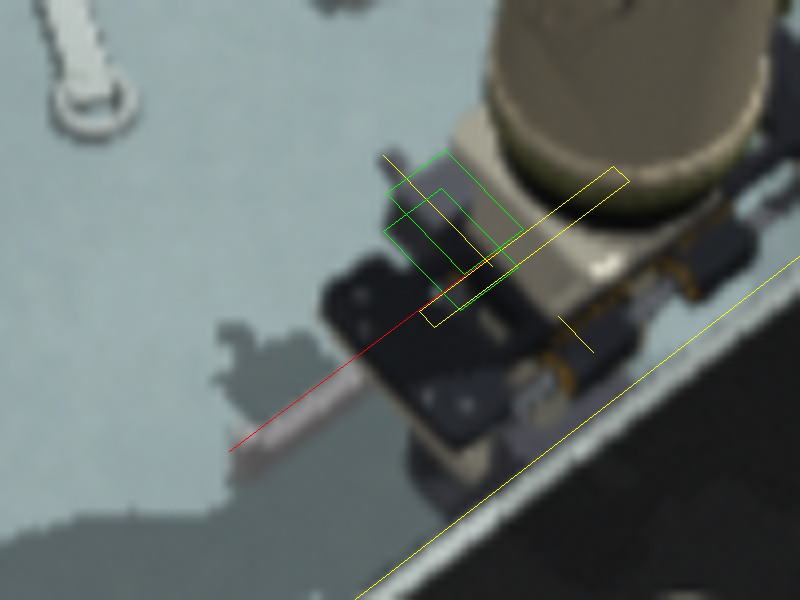

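The arm now lies along the predicted level line (red) and the spacer is still home. I'll make a small final trim.

Emit:
{"op": "apply_moves", "data": {"steps": [0,0,0,0.04,0,0,15,0,0,0,0,0,0,15,0,0,0,0,0,0,15,0,0,0,0,0,0,15]}}

```text
t: 13.58
tool_pos: [0.6694, 0.0815, 0.0766]
orientation: [-0.175, 3.137, 0.002]
force: [-0.2, 2.3, 2.4]
opening: 0.0237
gripper_force: 45.0
```

```bash
python3 hd.py; python3 -c "
from plant import robot
print(robot.close_job())"
```

```text
head in tool from grip point (mm) [3.4 0.7 0.4] tilt about ax deg 0.06 toolz.ax 0.0001 F [-0.2  2.3  2.4] T [ 0.56  0.19 -0.08] op 0.023740353702202656 45.00212119077332
the job is handed in; nothing more can be done
None
```

I handed the job in at about 13.6 s: the 42 mm spacer is home against the cup arm and released, and the gripper still holds the bolt head at 45 N. The last tool reading was 0.06° from level. The judge's result was not shown.

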